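# Return the staplers to their colour trays

### The job

Put the three desk staplers away: the teal one in the teal tray, the plum one in the plum tray and the black one in the black tray. Lower each one in, without dropping it, so that it stands upright and flat on the floor of its tray, lying along the tray either way round. Leave the glue stick, the tape measure, the tape dispenser and the mug where they are.

Things in the scene. Friction and masses are not known exactly. Their poses are not given: they have to be found in the camera images.
- teal_stapler: loose desk stapler with a teal blue top arm on a black base, 36 x 153 x 60 mm (x, y, z), 0.25 kg, standing on its base; it does not open. Origin: centre of its underside; long axis = its y. The arm, the part to grip from above, is 30 mm wide across x, from 34 to 60 mm above the underside and nearly the full length; it may be gripped at the middle.
- plum_stapler: loose desk stapler with a plum purple top arm on a black base, 36 x 153 x 60 mm (x, y, z), 0.25 kg, standing on its base; it does not open. Origin: centre of its underside; long axis = its y. The arm, the part to grip from above, is 30 mm wide across x, from 34 to 60 mm above the underside and nearly the full length; it may be gripped at the middle.
- black_stapler: loose desk stapler with a black top arm on a black base, 36 x 153 x 56 mm (x, y, z), 0.25 kg, standing on its base; it does not open. Origin: centre of its underside; long axis = its y. The arm, the part to grip from above, is 30 mm wide across x, from 34 to 56 mm above the underside and nearly the full length; it may be gripped at the middle.
- teal_tray: shallow open teal blue tray, fixed to the desk, outside 62 x 180 x 16 mm (x, y, z), walls 4 mm, inside 54 x 172 mm, floor 4 mm thick, with three thin dark strips across the floor. Origin: centre of its underside, on the desk top; long axis = its y.
- plum_tray: shallow open plum purple tray, fixed to the desk, outside 62 x 180 x 16 mm (x, y, z), walls 4 mm, inside 54 x 172 mm, floor 4 mm thick, with three thin dark strips across the floor. Origin: centre of its underside, on the desk top; long axis = its y.
- black_tray: shallow open black tray, fixed to the desk, outside 62 x 180 x 16 mm (x, y, z), walls 4 mm, inside 54 x 172 mm, floor 4 mm thick, with three thin dark strips across the floor. Origin: centre of its underside, on the desk top; long axis = its y.
- glue_stick: bystander: loose white glue stick with a red cap, standing upright, 25 mm across, 88 mm tall; origin at the centre of its underside
- tape_measure: bystander: loose yellow pocket tape measure with a black disc on each side, 34 x 76 x 60 mm; origin at the centre of its underside
- tape_dispenser: bystander: loose black weighted tape dispenser with a cream roll, 54 x 156 x 77 mm, long axis = its y (it is not a stapler); origin at the centre of its underside
- coffee_mug: bystander: loose dark blue mug, red-brown inside, 86 x 123 x 90 mm with its handle; origin at the centre of its underside
Not all that is in view belongs to the job. Of the things that look like the plum_stapler, the larger one is meant.

How it is judged:
By the outcome, as a careful person would: the job done as asked, in the order asked, and still so for the second after the job is handed in, with the robot touching nothing.
It also fails if it takes over 99 s, if anything falls off the work surface, if the arm or the gripper's body presses on something with over 40 N, if the wrist force passes 120 N, or if a joint passes its speed limit or range.

### The arm

A 7-joint arm with a two-finger parallel gripper is mounted at the origin on a cart in front of the work surface, level with it; the furniture and walls round the work are solid. World frame = base frame: x ahead of the robot, y to its left, z up, the work surface at z = 0. Lengths are in m, angles in rad, forces in N, time in s.
With the tool pointing down it reaches from about 0.4 to 0.875 m from the base axis. Payload 19.3 kg.
Tool frame: the origin (TCP) lies midway between the tips of the shut fingers; the grasp point (between the pads) lies bot.pinch_z behind it (bot.pinch_z is the distance from the TCP to the grasp point, in m); z points along the fingers, y is the line along which they close (so a half turn about z gives the same grasp; the last joint's range is limited). The gripper opens to 85 mm and grips with 20 to 120 N. Pads are 22 mm wide; open, the fingers measure 114 mm over their backs; the gripper's body (76 mm by 85 mm) begins 54 mm behind the grasp point. The pads swing forward as they close: fully open they stand 13 mm farther back than shut.
Start: joints at [1.232, 0.521, -0.036, 1.599, 0.021, 1.021, -0.113], TCP at [0.166, -0.603, 0.231] pointing down, gripper open.
Joint ranges: [-2.91, 2.91], [-0.3, 2.13], [-1.5, 1.42], [0.17, 2.43], [-1.26, 4.41], [0.16, 1.93], [-2.52, 2.52]. Speed limits (rad/s): [1.89, 1.89, 2.39, 2.39, 3.01, 3.01, 3.01].

### API

Orientations are given as [roll, pitch, yaw] about the fixed x, y, z axes, in that order (R = Rz(yaw) Ry(pitch) Rx(roll)).
In Python, from workcell import readout, grab_frame, camera_info, workorder, bot gives the robot as it stands. The module is installed in compiled form; this text tells all that it offers.
- The arm moves only by the tool drive_tool, never from a script. Its argument "targets" is a list of rows, each an object of numbers: "dx", "dy", "dz": the shift along the tool's x, y, z as a fraction of full scale; "yaw": the turn about the tool's z as a fraction of full scale; "fingers": the closure, from 0 (fully open) to 1 (shut). In form: [{"dx": .., "dy": .., "dz": .., "yaw": .., "fingers": ..}, ...]. A call has 1 to 20 rows; each row shifts and turns the commanded pose from where the row before left it, along the tool's axes as they then stand; what a row does not reach is not made up. Full scale, the value 1, is 0.1 m for a shift and 90 degrees for a turn. A row lasts 1/10 s, in which the tool goes at most 50 mm and 8.59 degrees, less where a joint would pass 70% of its speed; a pose out of reach is approached as far as the arm can. A call with a number of a shift or a turn outside -1 to 1 is refused whole. A call with a gripper value outside its range is refused whole. The fingers move at their own pace and stop on an object; "squeeze" is the grip in N (left out, the last holds). Time passes only in rows, so rows that do not move let the fingers close. It gives the time, the measured TCP pose, the force, the opening and the grip force at its end, in the units of the state.
- readout.observe(): the state, without advancing time (a new reading comes with each control period).
- grab_frame(name): name is "side" or "top" or "wrist"; returns the picture (400x640x3 uint8, blue, green, red); there is no depth.
- camera_info(name): a dict with "fx", "fy", "cx", "cy" (pixels), "D" ([k1, k2, p1, p2, k3] as OpenCV has them; the pictures are not rectified), "T" (4x4, takes a point from camera to world coordinates); the wrist camera has in their place "hand_eye" (4x4, takes a point from camera to tool coordinates, whose origin is the TCP and whose axes are the flange's). Camera axes: x right, y up, looking along -z (the intrinsics and any distortion apply to the point x, -y, -z); pixel columns grow to the right and rows downward; lengths in m; the calibration is good to about 2 mm. A picture is of the moment at which its call begins: read the wrist's pose just before it. camera_info takes no time and is no camera call.
- workorder.job_done(): hands the job in; it is judged then, once.
The state is a dict: "clock": time; "qpos": joint angles; "qd": joint speeds; "joint_efforts": joint torques, N m; "position": TCP position; "tool_rot": TCP orientation; "force": force on the tool from outside, world axes, zero at the start; "moment": the same for the moment, N m; "grip_width": finger opening in m; "finger_force": force on a finger pad.
Only numpy, scipy, OpenCV 4.12 (cv2) and the standard library are available. Lean on these libraries where they do the work, as an engineer would, in place of code of your own. Each camera call takes 0.05 s, during which the arm holds its last target. There are 200 camera calls.

## Working session

There is one attempt and no reset: what is moved stays moved. The work goes in short steps, Python scripts to look and compute and a tool call to move; the robot and the scene stay as the last step left them, time stands still between calls to the robot, and variables do not carry over. Pictures are saved under pics/ and viewed, at most 14 in all, crops included, and the job is handed in when it is done.

Besides the shell and the picture viewer there is one more tool, called after "Call:" as a command line: name --argument value ..., lists and objects as JSON in quotes. drive_tool: Moves the arm, as the interface text tells. Shift numbers are shares of 0.1 m and turn numbers shares of 90 degrees, none past 1 either way. Its arguments: {"type":"object","properties":{"targets":{"type":"array","items":{"type":"object","properties":{"dx":{"type":"number","minimum":-1,"maximum":1},"dy":{"type":"number","minimum":-1,"maximum":1},"dz":{"type":"number","minimum":-1,"maximum":1},"yaw":{"type":"number","minimum":-1,"maximum":1},"fingers":{"type":"number"}}}},"squeeze":{"type":"number"}},"required":["targets"]}

```bash
mkdir -p pics; python3 - <<'E'
from workcell import readout, grab_frame, camera_info, bot
import cv2
for n in("top","side"):
    cv2.imwrite(f"pics/{n}0.png",grab_frame(n)); c=camera_info(n); print(n,c)
print(camera_info("wrist")); print(readout.observe(), bot.pinch_z)
E
```

```text
top {'fx': 508.4972286301995, 'fy': 508.4972286301995, 'cx': 313.80175122478187, 'cy': 191.80991094913293, 'D': array([-0.00625456,  0.        ,  0.        ,  0.        ,  0.        ]), 'T': array([[ 0.00239096,  0.99813403, -0.06101428,  0.40487828],
       [-0.99992161,  0.00163642, -0.01241363,  0.07679169],
       [-0.01229063,  0.06103918,  0.9980597 ,  1.49056823],
       [ 0.        ,  0.        ,  0.        ,  1.        ]])}
side {'fx': 462.9644389866746, 'fy': 462.9644389866746, 'cx': 322.7996804291471, 'cy': 196.3686387958015, 'D': array([-0.11955445,  0.        ,  0.        ,  0.        ,  0.        ]), 'T': array([[ 9.99450197e-01, -1.64882757e-02,  2.87652637e-02,
         5.24129284e-01],
       [ 3.31513711e-02,  4.82861951e-01, -8.75068753e-01,
        -9.05487152e-01],
       [ 5.38723485e-04,  8.75541246e-01,  4.83143081e-01,
         5.79312670e-01],
       [ 0.00000000e+00,  0.00000000e+00,  0.00000000e+00,
         1.00000000e+00]])}
{'fx': 297.64537297167084, 'fy': 297.64537297167084, 'cx': 324.23203230482324, 'cy': 199.782727348718, 'D': array([-0.03249535,  0.
[... 436 characters left out ...]
1.23183442,  0.52194068, -0.03632906,  1.59992873,  0.02115254,
        1.02112092, -0.11281591]), 'qd': array([-3.03267250e-04, -1.84570541e-03,  2.39094650e-03, -1.66089548e-03,
       -1.25772228e-03,  2.89349936e-05, -6.48722676e-04]), 'joint_efforts': array([ 5.90508222e-03, -9.28476977e+01,  1.98548935e+00, -3.70520389e+01,
        1.82271260e-02,  5.49461256e-03, -5.67723907e-05]), 'position': array([ 0.16586285, -0.60227939,  0.23079979]), 'tool_rot': array([-3.14057784e+00,  3.01737932e-05,  2.68711228e-01]), 'force': array([-0.64226917,  0.21361782, -0.26683333]), 'moment': array([-0.03306221, -0.0129983 ,  0.08686351]), 'finger_force': 0.0, 'grip_width': 0.0854356818494004} 0.0187
```

View pics/top0.png

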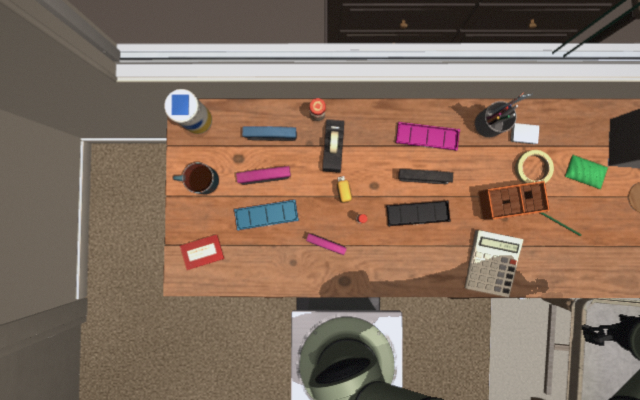

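View pics/side0.png

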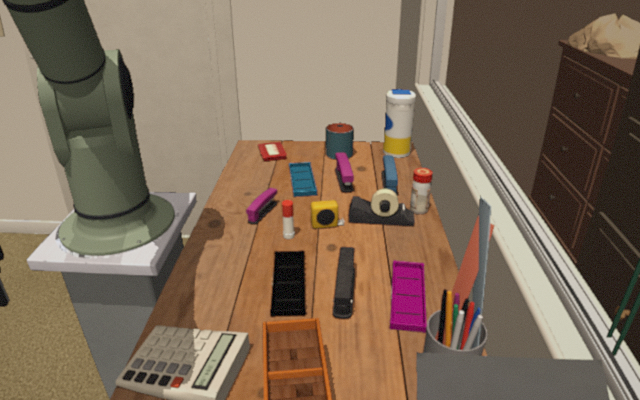

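The top view shows the plum candidates: a large one at (263,175) and a small decoy at (326,243). The teal stapler is at (269,132). The black stapler is at (426,176), and the tape dispenser at (333,146) could be mistaken for it. The trays are teal (266,214), plum (427,136) and black (419,213). I'll check these in one close crop.

```bash
python3 - <<'E'
import cv2
im=cv2.imread("pics/top0.png")
cv2.imwrite("pics/c1.png",cv2.resize(im[115:235,228:308],None,fx=5,fy=5,interpolation=cv2.INTER_CUBIC))
cv2.imwrite("pics/c2.png",cv2.resize(im[115:235,380:470],None,fx=5,fy=5,interpolation=cv2.INTER_CUBIC))
E
```

```text
(no output)
```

View pics/c1.png

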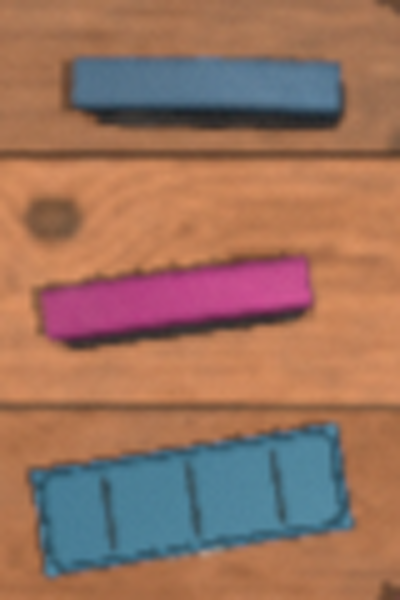

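View pics/c2.png

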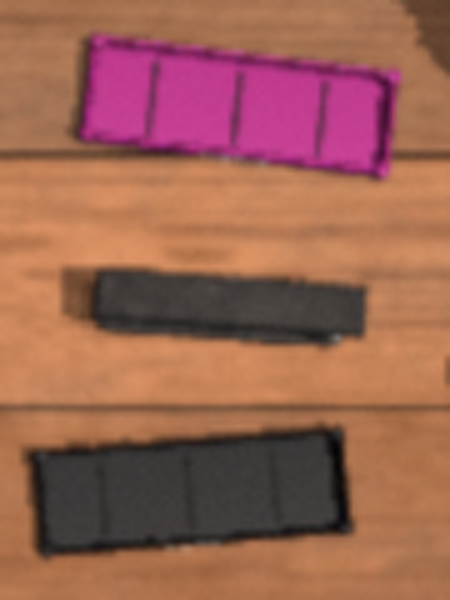

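The crops (5x) confirm that the large plum is a stapler, the black is a stapler, and all three trays are empty. I read the corners from the crops and turn them into positions.

```bash
cat > h.py <<'E'
import numpy as np, cv2
from scipy.spatial.transform import Rotation as R
from workcell import readout, grab_frame, camera_info
def toworld(name,px,z,st=None):
    c=camera_info(name); K=np.array([[c['fx'],0,c['cx']],[0,c['fy'],c['cy']],[0,0,1]])
    n=cv2.undistortPoints(np.array(px,float).reshape(-1,1,2),K,c['D'])[:,0]
    if name=='wrist':
        M=np.eye(4); M[:3,:3]=R.from_euler('xyz',st['tool_rot']).as_matrix(); M[:3,3]=st['position']; T=M@c['hand_eye']
    else: T=c['T']
    d=np.c_[n[:,0],-n[:,1],-np.ones(len(n))]@T[:3,:3].T; o=T[:3,3]
    return o+d*((z-o[2])/d[:,2])[:,None]
def rect(name,px,z,st=None):
    w=toworld(name,px,z,st)[:,:2]; c=w.mean(0)
    a=(w[1]+w[2]-w[0]-w[3])/2; b=(w[0]+w[1]-w[2]-w[3])/2
    return c.round(4),np.degrees(np.arctan2(a[1],a[0])).round(1),np.linalg.norm(a).round(4),np.linalg.norm(b).round(4)
E
python3 - <<'E'
from h import *
A=(228,115);B=(380,115)
for n,o,z,p in [("teal",A,.06,[(72,58),(341,62),(341,107),(72,106)]),("plum",A,.06,[(38,290),(305,257),(313,304),(47,339)]),
 ("tealtray",A,.016,[(30,470),(335,425),(352,525),(50,577)]),("plumtray",B,.016,[(92,36),(398,73),(385,177),(80,138)]),
 ("black",B,.056,[(98,268),(365,286),(364,335),(96,318)]),("blacktray",B,.016,[(30,452),(341,429),(351,530),(42,554)])]:
    q=np.array(p)/5-.4+o; r=rect("top",q,z); print(n,*r,"reach",np.linalg.norm(r[0]).round(3))
for n,p in [("disp",(333,146)),("meas",(344,189)),("glue",(362,218)),("mug",(200,178)),("small",(326,243)),("canister",(317,105)),("bin",(182,108))]: print(n,toworld("top",[p],.05)[0].round(3))
print(toworld("top",[(300,97),(300,80)],0).round(3))
E
```

```text
teal [0.6646 0.2227] -90.5 0.1532 0.0267 reach 0.701
plum [0.5423 0.2391] -82.6 0.1521 0.0277 reach 0.593
tealtray [0.429  0.2338] -80.8 0.1784 0.061 reach 0.489
plumtray [ 0.6594 -0.2358] -97.1 0.1791 0.0612 reach 0.7
black [ 0.5408 -0.2216] -93.7 0.1511 0.0281 reach 0.584
blacktray [ 0.4346 -0.2057] -85.5 0.1796 0.0589 reach 0.481
disp [0.624 0.04  0.05 ]
meas [0.501 0.009 0.05 ]
glue [ 0.419 -0.042  0.05 ]
mug [0.532 0.419 0.05 ]
small [0.348 0.06  0.05 ]
canister [0.742 0.086 0.05 ]
bin [0.734 0.475 0.05 ]
[[0.778 0.137 0.   ]
 [0.83  0.137 0.   ]]
```

Call:
drive_tool --targets '[{"yaw": -0.0915}, {"yaw": -0.0915}, {"yaw": -0.0915}, {"yaw": -0.0915}, {"yaw": -0.0915}, {"yaw": -0.0915}, {"yaw": -0.0915}, {"yaw": -0.0915}, {"yaw": -0.0915}, {"dx": 0.2, "dy": 0.1}, {"dx": 0.38, "dy": 0.23}, {"dx": 0.38, "dy": 0.23}, {"dx": 0.38, "dy": 0.23}, {"dx": 0.38, "dy": 0.23}, {"dx": 0.38, "dy": 0.23}, {"dx": 0.38, "dy": 0.23}, {"dx": 0.38, "dy": 0.23}, {"dx": 0.38, "dy": 0.23}, {"dx": 0.2, "dy": 0.1}, {}]'

```text
invalid input
```

Call:
drive_tool --targets '[{"dx": 0, "dy": 0, "dz": 0, "yaw": -0.0915, "fingers": 0}, {"dx": 0, "dy": 0, "dz": 0, "yaw": -0.0915, "fingers": 0}, {"dx": 0, "dy": 0, "dz": 0, "yaw": -0.0915, "fingers": 0}, {"dx": 0, "dy": 0, "dz": 0, "yaw": -0.0915, "fingers": 0}, {"dx": 0, "dy": 0, "dz": 0, "yaw": -0.0915, "fingers": 0}, {"dx": 0, "dy": 0, "dz": 0, "yaw": -0.0915, "fingers": 0}, {"dx": 0, "dy": 0, "dz": 0, "yaw": -0.0915, "fingers": 0}, {"dx": 0, "dy": 0, "dz": 0, "yaw": -0.0915, "fingers": 0}, {"dx": 0, "dy": 0, "dz": 0, "yaw": -0.0915, "fingers": 0}, {"dx": 0.2, "dy": 0.1, "dz": 0, "yaw": 0, "fingers": 0}, {"dx": 0.38, "dy": 0.23, "dz": 0, "yaw": 0, "fingers": 0}, {"dx": 0.38, "dy": 0.23, "dz": 0, "yaw": 0, "fingers": 0}, {"dx": 0.38, "dy": 0.23, "dz": 0, "yaw": 0, "fingers": 0}, {"dx": 0.38, "dy": 0.23, "dz": 0, "yaw": 0, "fingers": 0}, {"dx": 0.38, "dy": 0.23, "dz": 0, "yaw": 0, "fingers": 0}, {"dx": 0.38, "dy": 0.23, "dz": 0, "yaw": 0, "fingers": 0}, {"dx": 0.38, "dy": 0.23, "dz": 0, "yaw": 0, "fingers": 0}, {"dx": 0.2, "dy": 0.1, "dz": 0, "yaw": 0, "fingers": 0}, {"dx": 0, "dy": 0, "dz": 0, "yaw": 0, "fingers": 0}]'

```text
clock: 2.0
position: [0.351, -0.2954, 0.2314]
tool_rot: [3.141, -0.0, 1.567]
force: [-0.5, 0.3, -0.2]
grip_width: 0.0853
finger_force: 0.0
```

Call:
drive_tool --targets '[{"dx": 0.2, "dy": 0.12, "dz": 0, "yaw": 0, "fingers": 0}, {"dx": 0.38, "dy": 0.23, "dz": 0, "yaw": 0, "fingers": 0}, {"dx": 0.38, "dy": 0.23, "dz": 0, "yaw": 0, "fingers": 0}, {"dx": 0.38, "dy": 0.23, "dz": 0, "yaw": 0, "fingers": 0}, {"dx": 0.38, "dy": 0.23, "dz": 0, "yaw": 0, "fingers": 0}, {"dx": 0.38, "dy": 0.23, "dz": 0, "yaw": 0, "fingers": 0}, {"dx": 0.38, "dy": 0.23, "dz": 0, "yaw": 0, "fingers": 0}, {"dx": 0.38, "dy": 0.23, "dz": 0, "yaw": 0, "fingers": 0}, {"dx": 0.38, "dy": 0.23, "dz": 0, "yaw": 0, "fingers": 0}, {"dx": 0.38, "dy": 0.23, "dz": 0, "yaw": 0, "fingers": 0}, {"dx": 0.38, "dy": 0.23, "dz": 0, "yaw": 0, "fingers": 0}, {"dx": 0.38, "dy": 0.23, "dz": 0, "yaw": 0, "fingers": 0}, {"dx": 0.38, "dy": 0.23, "dz": 0, "yaw": 0, "fingers": 0}, {"dx": 0.38, "dy": 0.2, "dz": 0, "yaw": 0, "fingers": 0}, {"dx": 0.04, "dy": 0.02, "dz": 0, "yaw": 0, "fingers": 0}, {"dx": 0, "dy": 0, "dz": 0, "yaw": 0, "fingers": 0}, {"dx": 0, "dy": 0, "dz": 0, "yaw": 0, "fingers": 0}]'

```text
clock: 3.7
position: [0.664, 0.2155, 0.2309]
tool_rot: [-3.141, 0.001, 1.561]
force: [0.7, -0.1, 0.4]
grip_width: 0.0852
finger_force: 0.0
```

```bash
python3 - <<'E'
from h import *
s=readout.observe(); cv2.imwrite("pics/w1.png",grab_frame("wrist"))
print(s['position'].round(4),s['tool_rot'].round(4))
E
```

```text
[0.664  0.2155 0.2309] [-3.1411e+00  1.1000e-03  1.5610e+00]
```

View pics/w1.png

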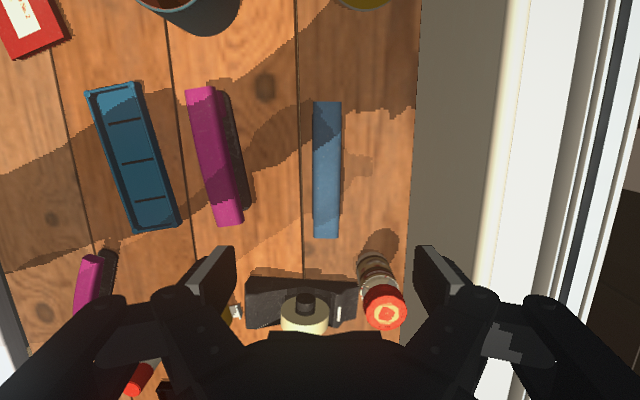

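The wrist view has the teal stapler's arm at about (313–340, 101–238), plum at (186–243, 88–226) and the teal tray at (85–181, 80–234). I'll measure these against the top-camera results.

```bash
python3 - <<'E'
from h import *
s=readout.observe()
for n,z,p in [("teal",.06,[(313,101),(341,101),(339,238),(313,238)]),("plum",.06,[(186,88),(211,87),(243,222),(219,226)]),("tray",.016,[(85,92),(139,80),(181,226),(135,234)])]:
    q=[p[0],p[3],p[2],p[1]]; print(n,*rect("wrist",q,z,s)); print(toworld("wrist",p,z,s)[:,:2].round(3).tolist())
E
```

```text
teal [0.6662 0.2247] -90.9 0.1485 0.0289
[[0.653, 0.299], [0.682, 0.299], [0.68, 0.15], [0.65, 0.151]]
plum [0.5483 0.2411] -82.3 0.1468 0.0267
[[0.526, 0.314], [0.551, 0.314], [0.572, 0.171], [0.544, 0.166]]
tray [0.4327 0.2336] -81.3 0.1795 0.0659
[[0.386, 0.317], [0.453, 0.328], [0.478, 0.15], [0.415, 0.14]]
```

Call:
drive_tool --targets '[{"dx": 0.08, "dy": 0.015, "dz": 0.1, "yaw": 0, "fingers": 0}, {"dx": 0, "dy": 0, "dz": 0.3, "yaw": 0, "fingers": 0}, {"dx": 0, "dy": 0, "dz": 0.3, "yaw": 0, "fingers": 0}, {"dx": 0, "dy": 0, "dz": 0.3, "yaw": 0, "fingers": 0}, {"dx": 0, "dy": 0, "dz": 0.3, "yaw": 0, "fingers": 0}, {"dx": 0, "dy": 0, "dz": 0.3, "yaw": 0, "fingers": 0}, {"dx": 0, "dy": 0, "dz": 0.2, "yaw": 0, "fingers": 0}, {"dx": 0, "dy": 0, "dz": 0.1, "yaw": 0, "fingers": 0}, {"dx": 0, "dy": 0, "dz": 0.05, "yaw": 0, "fingers": 0}, {"dx": 0, "dy": 0, "dz": 0, "yaw": 0, "fingers": 0}, {"dx": 0, "dy": 0, "dz": 0, "yaw": 0, "fingers": 0}]'

```text
clock: 4.85
position: [0.6661, 0.2255, 0.0375]
tool_rot: [3.14, -0.001, 1.562]
force: [-0.3, -0.1, -0.6]
grip_width: 0.0853
finger_force: 0.0
```

```bash
python3 - <<'E'
from h import *
cv2.imwrite("pics/w2.png",grab_frame("wrist"))
E
```

```text
(no output)
```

View pics/w2.png

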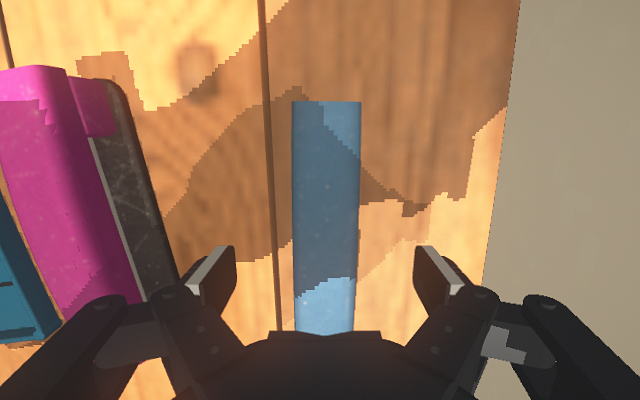

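Stapler centred between the fingers, at column 327; its far end is at row 101. Now close.

Call:
drive_tool --targets '[{"dx": 0, "dy": 0, "dz": 0, "yaw": 0, "fingers": 1}, {"dx": 0, "dy": 0, "dz": 0, "yaw": 0, "fingers": 1}, {"dx": 0, "dy": 0, "dz": 0, "yaw": 0, "fingers": 1}, {"dx": 0, "dy": 0, "dz": 0, "yaw": 0, "fingers": 1}, {"dx": 0, "dy": 0, "dz": 0, "yaw": 0, "fingers": 1}, {"dx": 0, "dy": 0, "dz": 0, "yaw": 0, "fingers": 1}, {"dx": 0, "dy": 0, "dz": 0, "yaw": 0, "fingers": 1}, {"dx": 0, "dy": 0, "dz": 0, "yaw": 0, "fingers": 1}, {"dx": 0, "dy": 0, "dz": 0, "yaw": 0, "fingers": 1}, {"dx": 0, "dy": 0, "dz": 0, "yaw": 0, "fingers": 1}]' --squeeze 50

```text
clock: 5.9
position: [0.6658, 0.2253, 0.0366]
tool_rot: [3.141, -0.0, 1.562]
force: [0.1, 0.1, 5.2]
grip_width: 0.0288
finger_force: 49.8
```

```bash
python3 - <<'E'
from h import *
s=readout.observe(); s['position']=np.array([.6661,.2255,.0375]); s['tool_rot']=[3.14,-.001,1.562]
print(toworld("wrist",[(292,101),(361,102)],.06,s))
s=readout.observe();print(s['position'],s['force'])
E
```

```text
[[0.65402817 0.29914438 0.06      ]
 [0.68087599 0.2985349  0.06      ]]
[0.66577724 0.22529828 0.03661487] [0.10534855 0.07363256 5.21190329]
```

Call:
drive_tool --targets '[{"dx": 0, "dy": 0, "dz": -0.1, "yaw": 0, "fingers": 1}, {"dx": 0, "dy": 0, "dz": -0.2, "yaw": 0, "fingers": 1}, {"dx": 0, "dy": 0, "dz": -0.3, "yaw": 0, "fingers": 1}, {"dx": 0, "dy": 0, "dz": -0.3, "yaw": 0, "fingers": 1}, {"dx": 0, "dy": 0, "dz": -0.2, "yaw": 0, "fingers": 1}, {"dx": 0, "dy": 0, "dz": -0.1, "yaw": 0, "fingers": 1}, {"dx": 0, "dy": -0.15, "dz": 0, "yaw": 0, "fingers": 1}, {"dx": 0.05, "dy": -0.3, "dz": 0, "yaw": 0, "fingers": 1}, {"dx": 0.05, "dy": -0.3, "dz": 0, "yaw": 0, "fingers": 1}, {"dx": 0, "dy": -0.3, "dz": 0, "yaw": 0, "fingers": 1}, {"dx": 0, "dy": -0.3, "dz": 0, "yaw": 0, "fingers": 1}, {"dx": 0, "dy": -0.3, "dz": 0, "yaw": 0, "fingers": 1}, {"dx": 0, "dy": -0.3, "dz": 0, "yaw": 0, "fingers": 1}, {"dx": 0, "dy": -0.25, "dz": 0, "yaw": 0, "fingers": 1}, {"dx": 0, "dy": -0.15, "dz": 0, "yaw": 0, "fingers": 1}, {"dx": 0, "dy": 0, "dz": 0, "yaw": -0.035, "fingers": 1}, {"dx": 0, "dy": 0, "dz": 0, "yaw": -0.035, "fingers": 1}, {"dx": 0, "dy": 0, "dz": 0, "yaw": -0.035, "fingers": 1}, {"dx": 0, "dy": 0, "dz": 0, "yaw": 0, "fingers": 1}]'

```text
clock: 7.8
position: [0.4305, 0.2371, 0.1565]
tool_rot: [-3.141, 0.0, 1.728]
force: [0.6, -0.0, -2.9]
grip_width: 0.0291
finger_force: 50.3
```

```bash
python3 - <<'E'
from h import *
s=readout.observe(); cv2.imwrite("pics/w3.png",grab_frame("wrist"))
print(s['position'].round(4),np.degrees(s['tool_rot']).round(2),s['force'])
E
```

```text
[0.4305 0.2371 0.1565] [-1.7999e+02  1.0000e-02  9.9030e+01] [ 0.60008909 -0.03165498 -2.88628627]
```

View pics/w3.png

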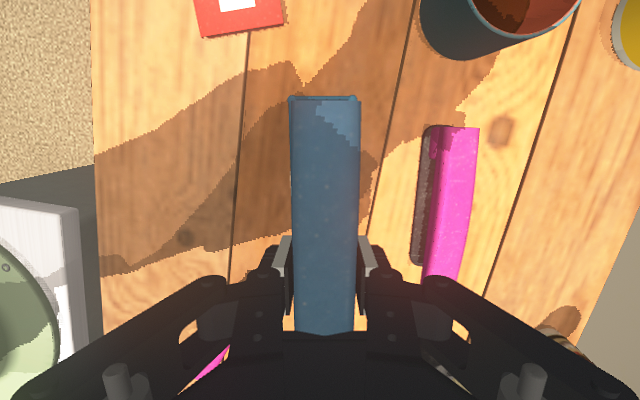

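Stapler is held level (arm at columns 290–360, rows 97–333), and the tray is hidden beneath it. Lowering to just above the floor.

Call:
drive_tool --targets '[{"dx": -0.03, "dy": 0, "dz": 0.1, "yaw": 0, "fingers": 1}, {"dx": 0, "dy": 0, "dz": 0.25, "yaw": 0, "fingers": 1}, {"dx": 0, "dy": 0, "dz": 0.25, "yaw": 0, "fingers": 1}, {"dx": 0, "dy": 0, "dz": 0.2, "yaw": 0, "fingers": 1}, {"dx": 0, "dy": 0, "dz": 0.1, "yaw": 0, "fingers": 1}, {"dx": 0, "dy": 0, "dz": 0, "yaw": 0, "fingers": 1}]'

```text
clock: 8.45
position: [0.4303, 0.234, 0.0651]
tool_rot: [-3.14, 0.001, 1.727]
force: [0.4, 0.6, -2.4]
grip_width: 0.0288
finger_force: 50.2
```

```bash
python3 - <<'E'
from h import *
a=grab_frame("top")[185:245,220:310]; b=grab_frame("side")[130:230,240:400]
a=cv2.resize(a,(600,400),interpolation=cv2.INTER_CUBIC); b=cv2.resize(b,(320,200),interpolation=cv2.INTER_CUBIC)
b=cv2.resize(b,(600,375)); cv2.imwrite("pics/p1.png",cv2.resize(np.vstack([a,b]),(450,581)))
E
```

```text
(no output)
```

View pics/p1.png

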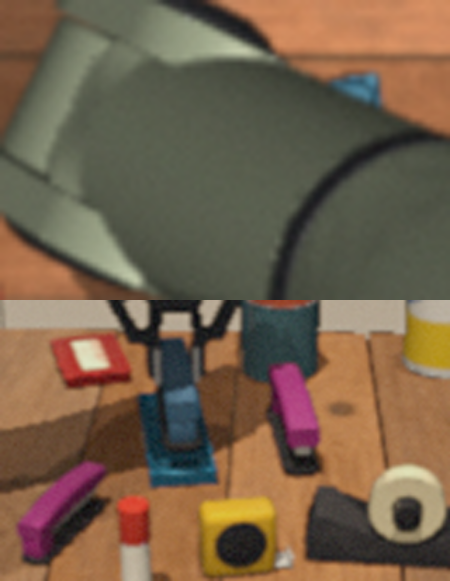

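The side view (lower half) shows the stapler lined up over the teal tray, at about (175,430). Lowering the rest.

Call:
drive_tool --targets '[{"dx": 0, "dy": 0, "dz": 0.08, "yaw": 0, "fingers": 1}, {"dx": 0, "dy": 0, "dz": 0.08, "yaw": 0, "fingers": 1}, {"dx": 0, "dy": 0, "dz": 0.05, "yaw": 0, "fingers": 1}, {"dx": 0, "dy": 0, "dz": 0.02, "yaw": 0, "fingers": 1}, {"dx": 0, "dy": 0, "dz": 0.005, "yaw": 0, "fingers": 1}, {"dx": 0, "dy": 0, "dz": 0, "yaw": 0, "fingers": 1}, {"dx": 0, "dy": 0, "dz": 0, "yaw": 0, "fingers": 1}]'

```text
clock: 9.25
position: [0.4312, 0.2343, 0.043]
tool_rot: [3.141, -0.0, 1.727]
force: [0.4, 0.6, -2.9]
grip_width: 0.0288
finger_force: 50.2
```

Call:
drive_tool --targets '[{"dx": 0, "dy": 0, "dz": 0.01, "yaw": 0, "fingers": 1}, {"dx": 0, "dy": 0, "dz": 0.005, "yaw": 0, "fingers": 1}, {"dx": 0, "dy": 0, "dz": 0, "yaw": 0, "fingers": 1}]'

```text
clock: 9.55
position: [0.4311, 0.2343, 0.0413]
tool_rot: [-3.142, -0.0, 1.727]
force: [0.6, -0.1, -3.0]
grip_width: 0.0287
finger_force: 50.3
```

Call:
drive_tool --targets '[{"dx": 0, "dy": 0, "dz": 0.008, "yaw": 0, "fingers": 1}, {"dx": 0, "dy": 0, "dz": 0, "yaw": 0, "fingers": 1}]'

```text
clock: 9.75
position: [0.4311, 0.2343, 0.0406]
tool_rot: [3.141, -0.0, 1.727]
force: [-0.1, -0.3, 0.3]
grip_width: 0.0288
finger_force: 50.6
```

Call:
drive_tool --targets '[{"dx": 0, "dy": 0, "dz": 0.004, "yaw": 0, "fingers": 1}, {"dx": 0, "dy": 0, "dz": 0, "yaw": 0, "fingers": 1}, {"dx": 0, "dy": 0, "dz": 0, "yaw": 0, "fingers": 0.3}, {"dx": 0, "dy": 0, "dz": 0, "yaw": 0, "fingers": 0.2}, {"dx": 0, "dy": 0, "dz": 0, "yaw": 0, "fingers": 0}, {"dx": 0, "dy": 0, "dz": 0, "yaw": 0, "fingers": 0}, {"dx": 0, "dy": 0, "dz": 0, "yaw": 0, "fingers": 0}, {"dx": 0, "dy": 0, "dz": 0, "yaw": 0, "fingers": 0}, {"dx": 0, "dy": 0, "dz": -0.1, "yaw": 0, "fingers": 0}, {"dx": 0, "dy": 0, "dz": -0.2, "yaw": 0, "fingers": 0}, {"dx": 0, "dy": 0, "dz": -0.3, "yaw": 0, "fingers": 0}, {"dx": 0, "dy": 0, "dz": -0.3, "yaw": 0, "fingers": 0}, {"dx": 0, "dy": 0, "dz": -0.3, "yaw": 0, "fingers": 0}, {"dx": 0, "dy": 0, "dz": -0.2, "yaw": 0, "fingers": 0}, {"dx": 0, "dy": 0.2, "dz": 0, "yaw": 0, "fingers": 0}, {"dx": 0, "dy": 0.35, "dz": 0, "yaw": 0, "fingers": 0}, {"dx": 0, "dy": 0.35, "dz": 0, "yaw": 0, "fingers": 0}, {"dx": 0, "dy": 0.2, "dz": 0, "yaw": 0.01, "fingers": 0}, {"dx": 0, "dy": 0, "dz": 0, "yaw": 0.01, "fingers": 0}, {"dx": 0, "dy": 0, "dz": 0, "yaw": 0, "fingers": 0}]'

```text
clock: 11.75
position: [0.5392, 0.2515, 0.1804]
tool_rot: [-3.141, -0.0, 1.696]
force: [-0.1, 0.3, -0.2]
grip_width: 0.0856
finger_force: 0.0
```

```bash
python3 - <<'E'
from h import *
s=readout.observe(); cv2.imwrite("pics/w4.png",grab_frame("wrist"))
np.save("s4.npy",np.r_[s['position'],s['tool_rot']])
print(s['position'].round(4),np.degrees(s['tool_rot']).round(2),s['force'])
E
```

```text
[0.5392 0.2515 0.1804] [-1.7997e+02 -2.0000e-02  9.7150e+01] [-0.14152713  0.33335777 -0.23523703]
```

View pics/w4.png

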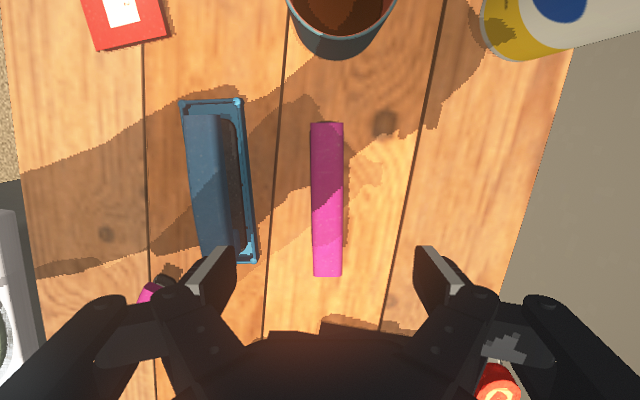

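The teal stapler stands in its tray at (215,185). The plum arm's corners are about (311,123), (343,124), (341,276) and (314,276).

```bash
python3 - <<'E'
from h import *
v=np.load("s4.npy"); s=dict(position=v[:3],tool_rot=v[3:])
print(rect("wrist",[(311,123),(314,276),(341,276),(343,124)],.06,s))
print(rect("wrist",[(182,115),(203,262),(236,262),(217,115)],.064,s), rect("wrist",[(178,100),(207,267),(258,262),(242,97)],.016,s))
E
```

```text
(array([0.543 , 0.2414]), np.float64(-82.5), np.float64(0.1466), np.float64(0.0272))
(array([0.436 , 0.2403]), np.float64(-81.0), np.float64(0.137), np.float64(0.0311)) (array([0.4309, 0.2339]), np.float64(-80.4), np.float64(0.1812), np.float64(0.0621))
```

Call:
drive_tool --targets '[{"dx": -0.11, "dy": 0.025, "dz": 0.1, "yaw": 0, "fingers": 0}, {"dx": 0, "dy": 0, "dz": 0.3, "yaw": 0, "fingers": 0}, {"dx": 0, "dy": 0, "dz": 0.3, "yaw": 0, "fingers": 0}, {"dx": 0, "dy": 0, "dz": 0.3, "yaw": 0, "fingers": 0}, {"dx": 0, "dy": 0, "dz": 0.25, "yaw": 0, "fingers": 0}, {"dx": 0, "dy": 0, "dz": 0.13, "yaw": 0, "fingers": 0}, {"dx": 0, "dy": 0, "dz": 0.05, "yaw": 0, "fingers": 0}, {"dx": 0, "dy": 0, "dz": 0, "yaw": 0, "fingers": 0}, {"dx": 0, "dy": 0, "dz": 0, "yaw": 0, "fingers": 0}, {"dx": 0, "dy": 0, "dz": 0, "yaw": 0, "fingers": 0.5}, {"dx": 0, "dy": 0, "dz": 0, "yaw": 0, "fingers": 1}, {"dx": 0, "dy": 0, "dz": 0, "yaw": 0, "fingers": 1}, {"dx": 0, "dy": 0, "dz": 0, "yaw": 0, "fingers": 1}, {"dx": 0, "dy": 0, "dz": 0, "yaw": 0, "fingers": 1}, {"dx": 0, "dy": 0, "dz": 0, "yaw": 0, "fingers": 1}, {"dx": 0, "dy": 0, "dz": 0, "yaw": 0, "fingers": 1}, {"dx": 0, "dy": 0, "dz": 0, "yaw": 0, "fingers": 1}, {"dx": 0, "dy": 0, "dz": 0, "yaw": 0, "fingers": 1}, {"dx": 0, "dy": 0, "dz": 0, "yaw": 0, "fingers": 1}]'

```text
clock: 13.7
position: [0.5436, 0.2409, 0.0375]
tool_rot: [3.141, 0.0, 1.696]
force: [-1.8, -3.1, 7.1]
grip_width: 0.0287
finger_force: 49.6
```

Call:
drive_tool --targets '[{"dx": 0, "dy": 0, "dz": -0.1, "yaw": 0, "fingers": 1}, {"dx": 0, "dy": 0, "dz": -0.2, "yaw": 0, "fingers": 1}, {"dx": 0, "dy": 0, "dz": -0.3, "yaw": 0, "fingers": 1}, {"dx": 0, "dy": 0, "dz": -0.3, "yaw": 0, "fingers": 1}, {"dx": 0, "dy": 0, "dz": -0.3, "yaw": 0, "fingers": 1}, {"dx": 0, "dy": 0, "dz": -0.2, "yaw": 0, "fingers": 1}, {"dx": 0, "dy": 0, "dz": -0.1, "yaw": 0, "fingers": 1}, {"dx": 0, "dy": 0, "dz": 0, "yaw": 0.04, "fingers": 1}, {"dx": 0, "dy": 0, "dz": 0, "yaw": 0.04, "fingers": 1}, {"dx": 0, "dy": 0, "dz": 0, "yaw": 0.04, "fingers": 1}, {"dx": 0, "dy": 0, "dz": 0, "yaw": 0.04, "fingers": 1}, {"dx": -0.15, "dy": 0.05, "dz": 0, "yaw": 0, "fingers": 1}, {"dx": -0.3, "dy": 0.12, "dz": 0, "yaw": 0, "fingers": 1}, {"dx": -0.3, "dy": 0.12, "dz": 0, "yaw": 0, "fingers": 1}, {"dx": -0.3, "dy": 0.12, "dz": 0, "yaw": 0, "fingers": 1}, {"dx": -0.3, "dy": 0.12, "dz": 0, "yaw": 0, "fingers": 1}, {"dx": -0.3, "dy": 0.12, "dz": 0, "yaw": 0, "fingers": 1}, {"dx": -0.3, "dy": 0.12, "dz": 0, "yaw": 0, "fingers": 1}, {"dx": -0.3, "dy": 0.12, "dz": 0, "yaw": 0, "fingers": 1}, {"dx": -0.3, "dy": 0.12, "dz": 0, "yaw": 0, "fingers": 1}]'

```text
clock: 15.7
position: [0.6114, -0.0274, 0.1868]
tool_rot: [-3.141, 0.0, 1.445]
force: [-0.1, 0.3, -2.3]
grip_width: 0.0287
finger_force: 50.2
```

Call:
drive_tool --targets '[{"dx": -0.3, "dy": 0.12, "dz": 0, "yaw": 0, "fingers": 1}, {"dx": -0.3, "dy": 0.12, "dz": 0, "yaw": 0, "fingers": 1}, {"dx": -0.3, "dy": 0.12, "dz": 0, "yaw": 0, "fingers": 1}, {"dx": -0.3, "dy": 0.12, "dz": 0, "yaw": 0, "fingers": 1}, {"dx": -0.3, "dy": 0.08, "dz": 0, "yaw": 0, "fingers": 1}, {"dx": -0.25, "dy": 0.05, "dz": 0, "yaw": 0, "fingers": 1}, {"dx": -0.1, "dy": 0, "dz": 0, "yaw": 0, "fingers": 1}, {"dx": 0, "dy": 0, "dz": 0, "yaw": 0, "fingers": 1}, {"dx": 0, "dy": 0, "dz": 0, "yaw": 0, "fingers": 1}]'

```text
clock: 16.6
position: [0.6486, -0.2151, 0.1869]
tool_rot: [-3.141, -0.001, 1.446]
force: [0.0, 0.1, -2.0]
grip_width: 0.0285
finger_force: 50.2
```

```bash
python3 - <<'E'
from h import *
s=readout.observe(); cv2.imwrite("pics/w5.png",np.hstack([grab_frame("wrist")[:,150:500],grab_frame("side")[200:400,230:480].repeat(2,0)[:400]]))
np.save("s5.npy",np.r_[s['position'],s['tool_rot']])
print(s['position'].round(4),np.degrees(s['tool_rot']).round(2),s['force'])
E
```

```text
[ 0.6486 -0.2151  0.1869] [-1.7997e+02 -5.0000e-02  8.2830e+01] [ 0.04649619  0.0739645  -1.97766017]
```

View pics/w5.png

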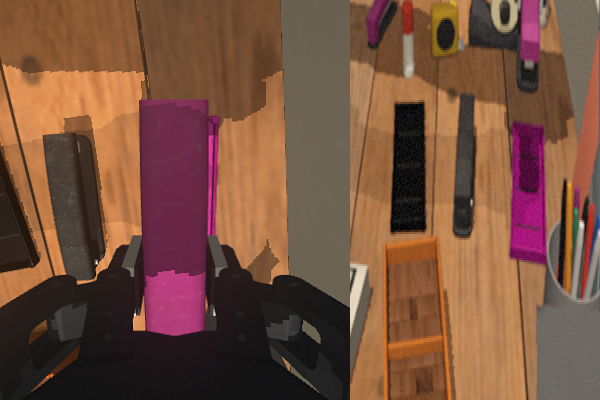

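The wrist crop shows the plum stapler held straight, with the plum tray's far right corner peeking out at full-frame pixel (369,117). I'll use that corner to check the tray's position.

```bash
python3 - <<'E'
from h import *
v=np.load("s5.npy"); s=dict(position=v[:3],tool_rot=v[3:])
print(toworld("wrist",[(369,117)],.016,s))
# predicted from top: centre + half sizes
a=np.radians(82.9); ux=np.array([np.cos(a),np.sin(a)]); uy=np.array([np.sin(a),-np.cos(a)])
print(np.array([.6594,-.2358])+.09*ux+.031*uy)
e=toworld("wrist",[(290,100),(358,100)],v[2]+.023,s)[:,:2].mean(0); print("arm end along tool x", (e-v[:2])@ux, (e-v[:2])@uy)
E
```

```text
[[ 0.70216707 -0.15286082  0.016     ]]
[ 0.70128642 -0.15032177]
arm end along tool x 0.07386452949762352 -0.00014342389975332645
```

Call:
drive_tool --targets '[{"dx": -0.1, "dy": 0.07, "dz": 0, "yaw": 0, "fingers": 1}, {"dx": -0.09, "dy": 0.065, "dz": 0.1, "yaw": 0, "fingers": 1}, {"dx": 0, "dy": 0, "dz": 0.25, "yaw": 0, "fingers": 1}, {"dx": 0, "dy": 0, "dz": 0.3, "yaw": 0, "fingers": 1}, {"dx": 0, "dy": 0, "dz": 0.3, "yaw": 0, "fingers": 1}, {"dx": 0, "dy": 0, "dz": 0.2, "yaw": 0, "fingers": 1}, {"dx": 0, "dy": 0, "dz": 0.1, "yaw": 0, "fingers": 1}, {"dx": 0, "dy": 0, "dz": 0.1, "yaw": 0, "fingers": 1}, {"dx": 0, "dy": 0, "dz": 0.05, "yaw": 0, "fingers": 1}, {"dx": 0, "dy": 0, "dz": 0.02, "yaw": 0, "fingers": 1}, {"dx": 0, "dy": 0, "dz": 0.01, "yaw": 0, "fingers": 1}, {"dx": 0, "dy": 0, "dz": 0, "yaw": 0, "fingers": 1}]'

```text
clock: 17.9
position: [0.6602, -0.2368, 0.0447]
tool_rot: [3.141, 0.0, 1.444]
force: [-0.3, 0.2, -1.5]
grip_width: 0.0286
finger_force: 50.2
```

Call:
drive_tool --targets '[{"dx": 0, "dy": 0, "dz": 0.01, "yaw": 0, "fingers": 1}, {"dx": 0, "dy": 0, "dz": 0.01, "yaw": 0, "fingers": 1}, {"dx": 0, "dy": 0, "dz": 0.005, "yaw": 0, "fingers": 1}, {"dx": 0, "dy": 0, "dz": 0, "yaw": 0, "fingers": 1}]'

```text
clock: 18.3
position: [0.6599, -0.2367, 0.0416]
tool_rot: [3.142, 0.0, 1.445]
force: [-0.2, -0.6, -1.3]
grip_width: 0.0288
finger_force: 50.2
```

Call:
drive_tool --targets '[{"dx": 0, "dy": 0, "dz": 0.005, "yaw": 0, "fingers": 1}, {"dx": 0, "dy": 0, "dz": 0.005, "yaw": 0, "fingers": 1}, {"dx": 0, "dy": 0, "dz": 0, "yaw": 0, "fingers": 1}]'

```text
clock: 18.6
position: [0.6599, -0.2367, 0.0416]
tool_rot: [3.141, 0.0, 1.444]
force: [-6.2, 2.1, 11.0]
grip_width: 0.0282
finger_force: 51.9
```

Contact with the floor at the expected height. Release, rise and go above the black stapler.

Call:
drive_tool --targets '[{"dx": 0, "dy": 0, "dz": 0, "yaw": 0, "fingers": 0.3}, {"dx": 0, "dy": 0, "dz": 0, "yaw": 0, "fingers": 0.2}, {"dx": 0, "dy": 0, "dz": 0, "yaw": 0, "fingers": 0}, {"dx": 0, "dy": 0, "dz": 0, "yaw": 0, "fingers": 0}, {"dx": 0, "dy": 0, "dz": 0, "yaw": 0, "fingers": 0}, {"dx": 0, "dy": 0, "dz": 0, "yaw": 0, "fingers": 0}, {"dx": 0, "dy": 0, "dz": -0.1, "yaw": 0, "fingers": 0}, {"dx": 0, "dy": 0, "dz": -0.2, "yaw": 0, "fingers": 0}, {"dx": 0, "dy": 0, "dz": -0.3, "yaw": 0, "fingers": 0}, {"dx": 0, "dy": 0, "dz": -0.3, "yaw": 0, "fingers": 0}, {"dx": 0, "dy": 0, "dz": -0.3, "yaw": 0, "fingers": 0}, {"dx": 0, "dy": 0, "dz": -0.2, "yaw": 0, "fingers": 0}, {"dx": 0, "dy": 0, "dz": 0, "yaw": -0.02, "fingers": 0}, {"dx": 0, "dy": -0.2, "dz": 0, "yaw": -0.02, "fingers": 0}, {"dx": 0.04, "dy": -0.3, "dz": 0, "yaw": 0, "fingers": 0}, {"dx": 0.04, "dy": -0.3, "dz": 0, "yaw": 0, "fingers": 0}, {"dx": 0, "dy": -0.3, "dz": 0, "yaw": 0, "fingers": 0}, {"dx": 0, "dy": -0.1, "dz": 0, "yaw": 0, "fingers": 0}, {"dx": 0, "dy": 0, "dz": 0, "yaw": 0, "fingers": 0}, {"dx": 0, "dy": 0, "dz": 0, "yaw": 0, "fingers": 0}]'

```text
clock: 20.6
position: [0.5415, -0.2205, 0.1808]
tool_rot: [3.141, -0.0, 1.508]
force: [1.0, -0.2, -0.5]
grip_width: 0.0857
finger_force: 0.0
```

```bash
python3 - <<'E'
from h import *
s=readout.observe(); cv2.imwrite("pics/w6.png",grab_frame("wrist"))
np.save("s6.npy",np.r_[s['position'],s['tool_rot']])
print(s['position'].round(4),np.degrees(s['tool_rot']).round(2),s['force'])
E
```

```text
[ 0.5415 -0.2205  0.1808] [179.96  -0.    86.38] [ 0.99196819 -0.16326059 -0.49547062]
```

View pics/w6.png

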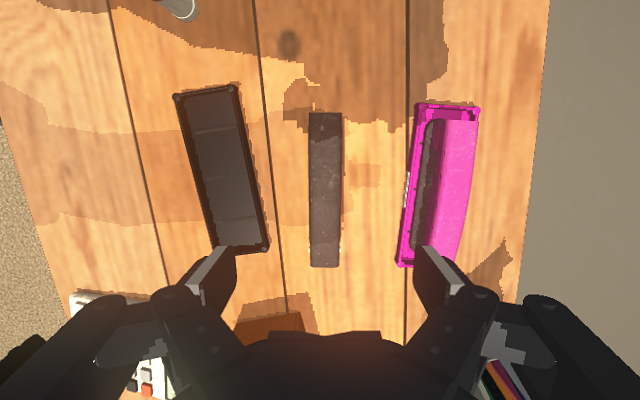

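The plum stapler stands in its tray at (440,190). The black arm's corners are about (309,113), (342,113), (340,267) and (312,267). The black tray's corners are about (175,96), (238,86), (270,247) and (219,251).

```bash
python3 - <<'E'
from h import *
v=np.load("s6.npy"); s=dict(position=v[:3],tool_rot=v[3:])
print(rect("wrist",[(309,113),(312,267),(340,267),(342,113)],.056,s))
q=[(175,96),(219,251),(270,247),(238,86)]; print(rect("wrist",q,.016,s)); print(toworld("wrist",q,.016,s)[:,:2].round(3).tolist())
E
```

```text
(array([ 0.5426, -0.223 ]), np.float64(-93.4), np.float64(0.1479), np.float64(0.0283))
(array([ 0.4388, -0.2049]), np.float64(-84.9), np.float64(0.1709), np.float64(0.0614))
[[0.399, -0.122], [0.417, -0.291], [0.476, -0.289], [0.463, -0.117]]
```

Call:
drive_tool --targets '[{"dx": -0.02, "dy": 0, "dz": 0.1, "yaw": 0, "fingers": 0}, {"dx": 0, "dy": 0, "dz": 0.3, "yaw": 0, "fingers": 0}, {"dx": 0, "dy": 0, "dz": 0.3, "yaw": 0, "fingers": 0}, {"dx": 0, "dy": 0, "dz": 0.3, "yaw": 0, "fingers": 0}, {"dx": 0, "dy": 0, "dz": 0.25, "yaw": 0, "fingers": 0}, {"dx": 0, "dy": 0, "dz": 0.14, "yaw": 0, "fingers": 0}, {"dx": 0, "dy": 0, "dz": 0.05, "yaw": 0, "fingers": 0}, {"dx": 0, "dy": 0, "dz": 0, "yaw": 0, "fingers": 0}, {"dx": 0, "dy": 0, "dz": 0, "yaw": 0, "fingers": 0}, {"dx": 0, "dy": 0, "dz": 0, "yaw": 0, "fingers": 0.5}, {"dx": 0, "dy": 0, "dz": 0, "yaw": 0, "fingers": 1}, {"dx": 0, "dy": 0, "dz": 0, "yaw": 0, "fingers": 1}, {"dx": 0, "dy": 0, "dz": 0, "yaw": 0, "fingers": 1}, {"dx": 0, "dy": 0, "dz": 0, "yaw": 0, "fingers": 1}, {"dx": 0, "dy": 0, "dz": 0, "yaw": 0, "fingers": 1}, {"dx": 0, "dy": 0, "dz": 0, "yaw": 0, "fingers": 1}, {"dx": 0, "dy": 0, "dz": 0, "yaw": 0, "fingers": 1}, {"dx": 0, "dy": 0, "dz": 0, "yaw": 0, "fingers": 1}, {"dx": 0, "dy": 0, "dz": 0, "yaw": 0, "fingers": 1}]'

```text
clock: 22.55
position: [0.5408, -0.2226, 0.0371]
tool_rot: [3.141, 0.0, 1.507]
force: [-0.4, 0.2, 5.8]
grip_width: 0.0286
finger_force: 49.2
```

Call:
drive_tool --targets '[{"dx": 0, "dy": 0, "dz": -0.1, "yaw": 0, "fingers": 1}, {"dx": 0, "dy": 0, "dz": -0.2, "yaw": 0, "fingers": 1}, {"dx": 0, "dy": 0, "dz": -0.3, "yaw": 0, "fingers": 1}, {"dx": 0, "dy": 0, "dz": -0.2, "yaw": 0, "fingers": 1}, {"dx": 0, "dy": 0, "dz": -0.1, "yaw": 0, "fingers": 1}, {"dx": 0, "dy": 0, "dz": 0, "yaw": -0.03, "fingers": 1}, {"dx": 0, "dy": 0, "dz": 0, "yaw": -0.03, "fingers": 1}, {"dx": 0, "dy": 0, "dz": 0, "yaw": -0.03, "fingers": 1}, {"dx": 0.05, "dy": -0.14, "dz": 0, "yaw": 0, "fingers": 1}, {"dx": 0.1, "dy": -0.25, "dz": 0, "yaw": 0, "fingers": 1}, {"dx": 0.1, "dy": -0.3, "dz": 0, "yaw": 0, "fingers": 1}, {"dx": 0, "dy": -0.25, "dz": 0, "yaw": 0, "fingers": 1}, {"dx": 0, "dy": -0.1, "dz": 0, "yaw": 0, "fingers": 1}, {"dx": 0, "dy": 0, "dz": 0, "yaw": 0, "fingers": 1}, {"dx": 0, "dy": 0, "dz": 0, "yaw": 0, "fingers": 1}]'

```text
clock: 24.05
position: [0.4358, -0.2057, 0.1267]
tool_rot: [3.141, -0.0, 1.649]
force: [1.4, 0.8, -3.5]
grip_width: 0.0285
finger_force: 50.6
```

```bash
python3 - <<'E'
from h import *
s=readout.observe(); w=grab_frame("wrist")[:,150:500]; b=grab_frame("side")[200:400,230:430].repeat(2,0).repeat(2,1)
cv2.imwrite("pics/w7.png",np.hstack([w,b]))
print(s['position'].round(4),np.degrees(s['tool_rot']).round(2),s['force'])
E
```

```text
[ 0.4358 -0.2057  0.1267] [179.95  -0.    94.45] [ 1.3706759   0.83930247 -3.46614481]
```

View pics/w7.png

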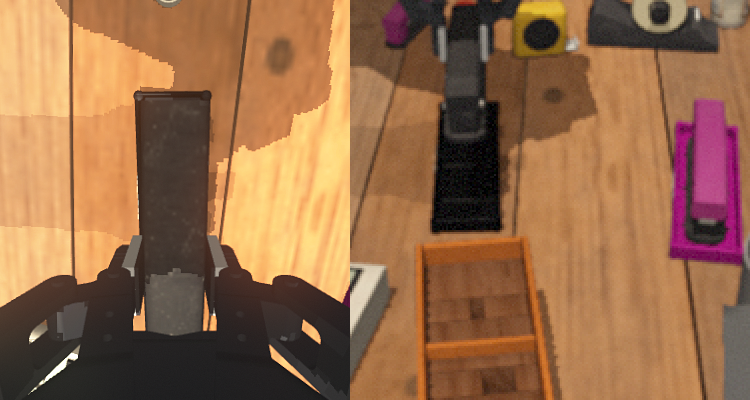

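The black stapler is centred over its tray: the tray's far corners show at (137,94) and (210,94), either side of the stapler. Plum is flat in its tray. Lowering.

Call:
drive_tool --targets '[{"dx": 0, "dy": 0, "dz": 0.1, "yaw": 0, "fingers": 1}, {"dx": 0, "dy": 0, "dz": 0.2, "yaw": 0, "fingers": 1}, {"dx": 0, "dy": 0, "dz": 0.2, "yaw": 0, "fingers": 1}, {"dx": 0, "dy": 0, "dz": 0.15, "yaw": 0, "fingers": 1}, {"dx": 0, "dy": 0, "dz": 0.1, "yaw": 0, "fingers": 1}, {"dx": 0, "dy": 0, "dz": 0.05, "yaw": 0, "fingers": 1}, {"dx": 0, "dy": 0, "dz": 0.02, "yaw": 0, "fingers": 1}, {"dx": 0, "dy": 0, "dz": 0.01, "yaw": 0, "fingers": 1}, {"dx": 0, "dy": 0, "dz": 0, "yaw": 0, "fingers": 1}, {"dx": 0, "dy": 0, "dz": 0, "yaw": 0, "fingers": 1}]'

```text
clock: 25.15
position: [0.4351, -0.2058, 0.044]
tool_rot: [3.141, 0.0, 1.649]
force: [0.6, -0.3, -3.4]
grip_width: 0.0283
finger_force: 50.6
```

Call:
drive_tool --targets '[{"dx": 0, "dy": 0, "dz": 0.01, "yaw": 0, "fingers": 1}, {"dx": 0, "dy": 0, "dz": 0.01, "yaw": 0, "fingers": 1}, {"dx": 0, "dy": 0, "dz": 0.005, "yaw": 0, "fingers": 1}, {"dx": 0, "dy": 0, "dz": 0, "yaw": 0, "fingers": 1}]'

```text
clock: 25.55
position: [0.4349, -0.2056, 0.0411]
tool_rot: [-3.142, 0.0, 1.649]
force: [-0.2, -0.6, -1.6]
grip_width: 0.0286
finger_force: 50.7
```

Call:
drive_tool --targets '[{"dx": 0, "dy": 0, "dz": 0.005, "yaw": 0, "fingers": 1}, {"dx": 0, "dy": 0, "dz": 0.003, "yaw": 0, "fingers": 1}, {"dx": 0, "dy": 0, "dz": 0, "yaw": 0, "fingers": 1}]'

```text
clock: 25.85
position: [0.4351, -0.2056, 0.0409]
tool_rot: [3.141, 0.001, 1.649]
force: [-2.8, 2.4, 17.5]
grip_width: 0.0286
finger_force: 52.5
```

Contact made. Release and back off upward, to the clear middle.

Call:
drive_tool --targets '[{"dx": 0, "dy": 0, "dz": -0.003, "yaw": 0, "fingers": 1}, {"dx": 0, "dy": 0, "dz": 0, "yaw": 0, "fingers": 0.3}, {"dx": 0, "dy": 0, "dz": 0, "yaw": 0, "fingers": 0.2}, {"dx": 0, "dy": 0, "dz": 0, "yaw": 0, "fingers": 0}, {"dx": 0, "dy": 0, "dz": 0, "yaw": 0, "fingers": 0}, {"dx": 0, "dy": 0, "dz": 0, "yaw": 0, "fingers": 0}, {"dx": 0, "dy": 0, "dz": 0, "yaw": 0, "fingers": 0}, {"dx": 0, "dy": 0, "dz": -0.1, "yaw": 0, "fingers": 0}, {"dx": 0, "dy": 0, "dz": -0.2, "yaw": 0, "fingers": 0}, {"dx": 0, "dy": 0, "dz": -0.3, "yaw": 0, "fingers": 0}, {"dx": 0, "dy": 0, "dz": -0.3, "yaw": 0, "fingers": 0}, {"dx": 0, "dy": 0, "dz": -0.3, "yaw": 0, "fingers": 0}, {"dx": 0, "dy": 0, "dz": -0.3, "yaw": 0, "fingers": 0}, {"dx": 0.2, "dy": 0, "dz": -0.2, "yaw": 0, "fingers": 0}, {"dx": 0.4, "dy": 0, "dz": 0, "yaw": 0, "fingers": 0}, {"dx": 0.4, "dy": 0, "dz": 0, "yaw": 0, "fingers": 0}, {"dx": 0.4, "dy": 0, "dz": 0, "yaw": 0, "fingers": 0}, {"dx": 0.4, "dy": 0, "dz": 0, "yaw": 0, "fingers": 0}, {"dx": 0.2, "dy": 0, "dz": 0, "yaw": 0, "fingers": 0}, {"dx": 0, "dy": 0, "dz": 0, "yaw": 0, "fingers": 0}]'

```text
clock: 27.85
position: [0.4191, -0.0036, 0.2114]
tool_rot: [3.141, -0.0, 1.653]
force: [-0.2, -0.1, 0.6]
grip_width: 0.0852
finger_force: 0.0
```

```bash
python3 - <<'E'
from h import *
t=grab_frame("top")[90:260,150:480]; b=grab_frame("side")[130:330,230:450]
t=cv2.resize(t,(580,299)); b=cv2.resize(b,(580,527)); cv2.imwrite("pics/f.png",cv2.resize(np.vstack([t,b]),(420,598)))
print(readout.observe()['position'])
E
```

```text
[ 0.41926777 -0.00628678  0.21103735]
```

View pics/f.png

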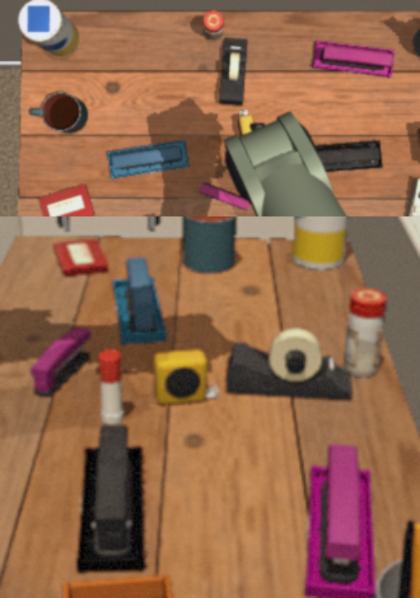

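The final view shows teal (140,300), black (112,490) and plum (343,510) standing upright in their trays, with the bystanders untouched. Handing in.

```bash
python3 -c "
from workcell import workorder; print(workorder.job_done())"
```

```text
the job is handed in; nothing more can be done
None
```

I put the teal, plum and black staplers upright in their matching trays, in that order, and handed the job in at about 28 s; the last camera view showed the glue stick, tape measure, tape dispenser and mug still in place.

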